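Pin the steering axle of an upturned parcel wagon

ROBOT

A 6-joint arm with a two-finger parallel gripper is mounted at the origin on the work surface. World frame = base frame: x ahead of the robot, y to its left, z up, the work surface at z = 0. Lengths are in m, angles in degrees, forces in N, time in s.
With the tool pointing down it reaches from about 0.25 to 0.725 m from the base axis. Payload 9.7 kg.
Tool frame: the origin (TCP) lies midway between the tips of the shut fingers; the grasp point (between the pads) lies bot.hold_point_z behind it (bot.hold_point_z is the distance from the TCP to the grasp point, in m); z points along the fingers, y is the line along which they close (so a half turn about z gives the same grasp; the last joint's range is limited). The gripper opens to 85 mm and grips with 20 to 120 N. Pads are 22 mm wide; open, the fingers measure 114 mm over their backs; the gripper's body (76 mm by 85 mm) begins 54 mm behind the grasp point. The pads swing forward as they close: fully open they stand 13 mm farther back than shut.
Start: joints at [-70.531, 4.979, 10.078, 95.1, 0, 90], TCP at [0.183, -0.519, 0.231] pointing down, gripper open.
Joint ranges: [-179.16, 179.16], [-48.56, 103.87], [-65.8, 70.77], [-126.05, 130.52], [-82.76, 87.17], [-180, 180]. Speed limits (degrees/s): [127.2, 127.2, 147.25, 180, 180, 180].

INTERFACE

Orientations are given as [roll, pitch, yaw] about the fixed x, y, z axes, in that order (R = Rz(yaw) Ry(pitch) Rx(roll)).
In Python, from workcell import bot, camera, camera_model, ticket gives the robot as it stands.
- The arm moves only by the tool send_rows, never from a script. Its argument "targets" is text: rows parted by semicolons, each of 5 numbers parted by spaces: the shift along the tool's x, y, z in mm, then the turn about the tool's z in degrees, then the closure in counts, from 0 (fully open) to 255 (shut). A call has 1 to 20 rows; each row is the pose to reach, as a shift and turn from the pose commanded when the call began, along the tool's axes at that moment; what a row does not reach only later rows make up. A row lasts 1/8 s, in which the tool goes at most 62.5 mm and 10.7 degrees, less where a joint would pass 70% of its speed; a pose out of reach is approached as far as the arm can. A call with a gripper value outside its range is refused whole. The fingers move at their own pace and stop on an object; "newtons" is the grip in N (left out, the last holds). Time passes only in rows, so rows that repeat a pose let the fingers close. It gives the time, the measured TCP pose, the force, the opening and the grip force at its end, in the units of the state.
- bot.get_obs(): the state, without advancing time (a new reading comes with each control period).
- camera(name): name is "scene" or "top"; returns the picture (480x640x3 uint8, blue, green, red); there is no depth.
- camera_model(name): a dict with "K" (3x3 intrinsics, pixels), "dist_coeffs" ([k1, k2, p1, p2, k3] as OpenCV has them; the pictures are not rectified), "pose" (4x4, takes a point from camera to world coordinates). Camera axes: x right, y down, z forward; pixel columns grow to the right and rows downward; lengths in m; the calibration is good to about 2 mm. A picture is of the moment at which its call begins. camera_model takes no time and is no camera call.
- ticket.job_done(): hands the job in; it is judged then, once.
The state is a dict: "time": time; "q": joint angles; "qd": joint speeds; "joint_efforts": joint torques, N m; "ee_pos": TCP position; "tcp_rot": TCP orientation; "wrist_force": force on the tool from outside, world axes, zero at the start; "torque": the same for the moment, N m; "opening": finger opening in m; "grasp_force": force on a finger pad.
Only numpy, scipy, OpenCV 4.12 (cv2) and the standard library are available. Lean on these libraries where they do the work, as an engineer would, in place of code of your own. Each camera call takes 0.05 s, during which the arm holds its last target. There are 200 camera calls.

TASK

The parcel wagon lies upside down with its steering axle already on the kingpin. Put the big flat washer over the kingpin so that it lies flat on the bush, then gently push the R-clip's straight leg through the pin's cross-hole until its bent leg has ridden over the pin and snapped fully home around it. Do not force the clip against the wagon, let go of everything, and leave the tools and other things where they are.

Things in the scene. Friction and masses are not known exactly. Their poses are not given: they have to be found in the camera images.
- cart: Parcel wagon lying upside down, fixed: plywood deck 560 x 320 mm, grey rim 28 mm high, 100 mm wheels up. Origin on the bench, on the axis of the upright kingpin (20 mm steel pin near the deck's robot end). x: along the wagon, away from the robot. The axle beam (top z 100 mm) swivels stiffly; its wheels stand 126 to 154 mm to the sides, tops z 135; two drawbar lugs reach to x -51, tops z 95.
- cart_hole (a point): Where the centre of the kingpin's cross-hole would be with the pin fully down, z 116 mm. The pin sits tight but has crept up: the hole really is 2 to 12 mm above this point, to be felt out or seen; it lies 16 mm below the pin's flat top (last 4 mm of the pin tapered). The hole runs along the wagon's x right through the pin, 6.6 mm wide and high, sharp-edged. Axes as the wagon.
- cart_bush (a point): Centre of the top face of the brass bush (42 mm across) round the kingpin, z 108 mm, on which the washer has to lie. Axes as the wagon.
- washer: Big flat steel washer, 44 mm outside, 23 mm bore, 5 mm thick, lying on the bench to the left or right of the wagon. Origin: centre of its underside.
- clip: Double-coil R-clip of 5 mm steel wire lying flat on the bench, on the other side of the wagon. Origin: centre of the coil's underside; coil 25 mm outside, 10 mm high (grip it across y). x: the way the legs point, z up. Straight leg along x at y -10 mm, its centre at z 2.5. Bent leg at +y and one wire higher (z 5 to 10): flared end at x 64, narrowest at x 47, bow for the shaft at x 36.
- clip_tip (a point): Centre of the straight leg's blunt free end, 75 mm ahead of the coil's centre. It enters the cross-hole only if it meets it within about 1.5 mm, else it stops on the pin's face, 9 to 10 mm from the pin's axis. Axes as the clip.
- clip_seat (a point): Point on the straight leg's centre line 39 mm back from its end; it lies on the kingpin's axis when the clip is home. On the way the bent leg meets the pin with this point about 22 mm short of home; then it takes some 5 to 15 N of push, most at about 14 mm short, and over the last 8 mm it snaps in. Axes as the clip.
- clip_bow (a joint): Angle (rad) by which the bent leg is sprung outward about the coil: 0 at rest, about 0.1 as its narrow place rides over the pin, nearly 0 when home.
- spanner: Bystander: spanner 170 mm, lying across the deck behind the steering axle. Origin: on its underside, near its middle.
- screwdriver: Bystander: screwdriver 190 mm, lying across the deck farther back. Origin: on its underside, near its middle.
- tape_roll: Bystander: roll of brown tape, 100 mm across, 45 mm high, left on the bench. Origin: centre of its underside.
- small_washer: Bystander: small washer, 24 mm across, 4 mm thick, right on the bench; too small for the pin. Origin: centre of its underside.
- grease_tin: Bystander: steel tin 72 mm across, 90 mm high, far left. Origin: centre of its underside.
- mallet: Bystander: hammer 260 mm long, far right. Origin: on its underside, near its middle.

How it is judged:
By the outcome, as a careful person would: the job done as asked, in the order asked, and still so for the second after the job is handed in, with the robot touching nothing.
It also fails if it takes over 67 s, if anything falls off the work surface, if the arm or the gripper's body presses on something with over 40 N, if the wrist force passes 120 N, or if a joint passes its speed limit or range.

## Working session

There is one attempt and no reset: what is moved stays moved. The work goes in short steps, Python scripts to look and compute and a tool call to move; the robot and the scene stay as the last step left them, time stands still between calls to the robot, and variables do not carry over. Pictures are saved under pics/ and viewed, at most 10 in all, crops included, and the job is handed in when it is done.

Besides the shell and the picture viewer there is one more tool, called after "Emit:" by a JSON object that holds its "api" and its "payload". send_rows: Moves the arm, as the interface text tells. Its arguments: {"type":"object","properties":{"targets":{"type":"string"},"newtons":{"type":"number"}},"required":["targets"]}

```bash
ls; mkdir -p pics; python3 - <<'E'
from workcell import bot, camera, camera_model
import cv2, numpy as np
for n in("scene","top"):
    cv2.imwrite(f"pics/{n}0.png",camera(n)); m=camera_model(n); print(n,np.round(m["K"],1).tolist(),m["dist_coeffs"],np.round(m["pose"],4).tolist())
o=bot.get_obs(); print(o,bot.hold_point_z)
E
```

```text
pics
scene [[581.1, 0.0, 318.7], [0.0, 581.1, 237.0], [0.0, 0.0, 1.0]] [0.03492225 0.         0.         0.         0.        ] [[0.7441, 0.4153, -0.5232, 1.4641], [0.6678, -0.4426, 0.5984, -1.0003], [0.017, -0.7947, -0.6067, 1.1108], [0.0, 0.0, 0.0, 1.0]]
top [[463.7, 0.0, 323.3], [0.0, 463.7, 241.8], [0.0, 0.0, 1.0]] [0.00763207 0.         0.         0.         0.        ] [[0.0392, -0.9783, 0.2033, 0.3458], [-0.9992, -0.0384, 0.008, -0.0285], [0.0, -0.2035, -0.9791, 1.3063], [0.0, 0.0, 0.0, 1.0]]
{'time': 0.1, 'q': array([-7.05298424e+01,  5.00869415e+00,  1.00394471e+01,  9.50979831e+01,
        9.24488331e-04,  8.99993976e+01]), 'qd': array([ 0.10133321, -0.09505773,  0.20025884,  0.05816907, -0.06727065,
       -0.00112104]), 'joint_efforts': array([ 1.79838513e-03, -5.21562016e+01,  4.65654588e+01,  1.61108334e-02,
        8.28931206e-05,  1.72584592e-06]), 'ee_pos': array([ 0.18326463, -0.51836746,  0.23065086]), 'tcp_rot': array([-1.79932770e+02, -9.25194494e-04,  1.94707589e+01]), 'wrist_force': array([0.81525583, 0.71340514, 0.20643658]), 'torque': array([0.03941883, 0.01544226, 0.076763  ]), 'grasp_force': 0.0, 'opening': 0.08511696950097375} 0.0187
```

View pics/scene0.png

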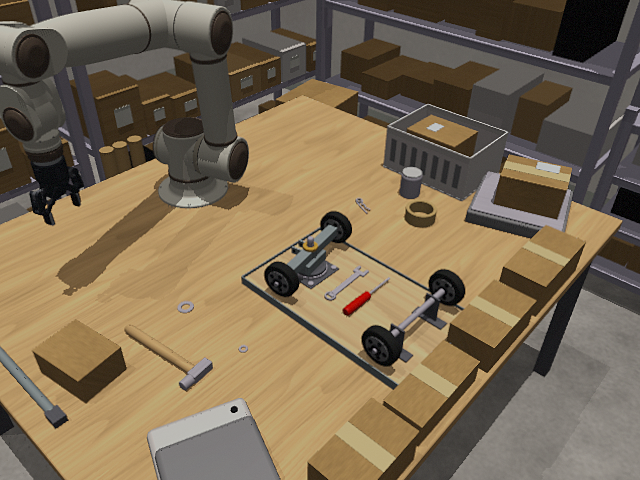

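View pics/top0.png

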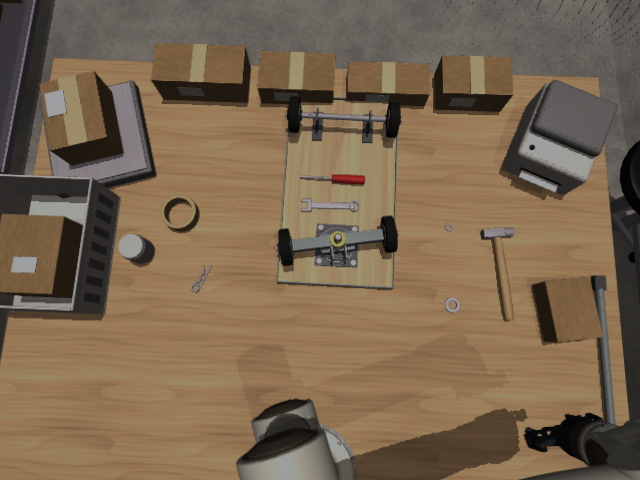

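Scene view: pin near (311,240), big washer (186,307), clip (362,206). Top view: pin (338,239), washer (452,305), clip (202,278). Next I enlarge these in one mosaic.

```bash
cat > h.py <<'E'
import cv2, numpy as np
from workcell import bot, camera, camera_model
def ray(n,u,v):
    m=camera_model(n); p=cv2.undistortPoints(np.array([[[u,v]]],float),np.array(m["K"]),np.array(m["dist_coeffs"]))[0,0]
    T=np.array(m["pose"]); return T[:3,3],T[:3,:3]@np.array([p[0],p[1],1])
def onz(n,u,v,z):
    c,d=ray(n,u,v); return c+d*(z-c[2])/d[2]
def tri(a,b):
    A=[];B=[]
    for n,u,v in(a,b):
        c,d=ray(n,u,v); d/=np.linalg.norm(d); P=np.eye(3)-np.outer(d,d); A.append(P);B.append(P@c)
    return np.linalg.lstsq(np.vstack(A),np.hstack(B),rcond=None)[0]
def proj(n,X):
    m=camera_model(n); T=np.linalg.inv(np.array(m["pose"]))
    return cv2.projectPoints(np.array(X,float).reshape(-1,3),cv2.Rodrigues(T[:3,:3])[0],T[:3,3],np.array(m["K"]),np.array(m["dist_coeffs"]))[0][:,0]
def crop(im,u,v,w,h,s):
    return cv2.resize(im[v:v+h,u:u+w],None,fx=s,fy=s,interpolation=cv2.INTER_CUBIC)
E
python3 - <<'E'
from h import *
t=cv2.imread("pics/top0.png");s=cv2.imread("pics/scene0.png")
a=[crop(t,180,255,40,45,6),crop(t,435,288,35,45,6),crop(t,315,215,55,45,6)]
b=[crop(s,345,190,35,40,7),crop(s,170,292,33,40,7),crop(s,285,215,45,40,7)]
f=lambda r:np.hstack(r)
A,B=f(a),f(b); W=max(A.shape[1],B.shape[1]); P=lambda I:np.pad(I,((0,0),(0,W-I.shape[1]),(0,0)))
M=np.vstack([P(A),P(B)]); print(M.shape); cv2.imwrite("pics/m1.png",M)
E
```

```text
(550, 791, 3)
```

View pics/m1.png

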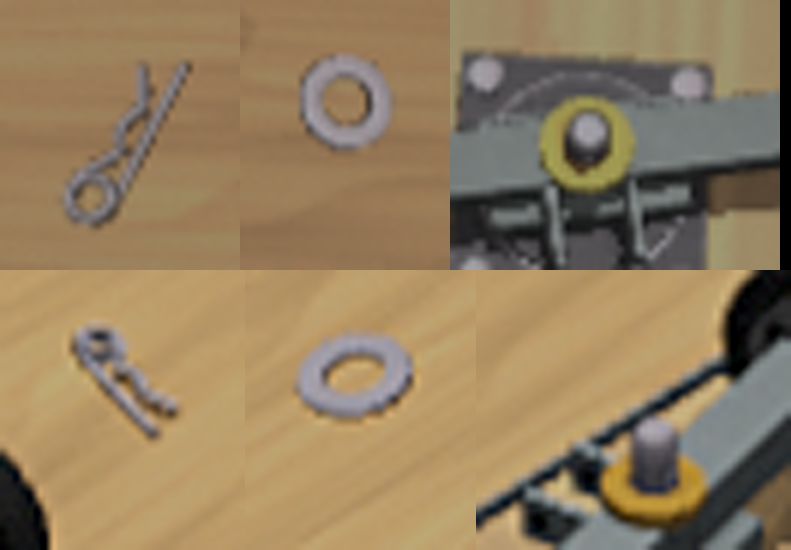

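Clip coil/tip, washer, bush and pin top are all clearly visible in both views; computing positions.

```bash
python3 - <<'E'
from h import *
np.set_printoptions(precision=4,suppress=True)
c=dict(coil=((195,287.7),(358.6,200.2),.009),tip=((210.5,265.5),(366.5,212.8),.004),washer=((452.2,304.3),(185.2,306.4),.004),pintop=((337.3,236.2),(310.1,237.1),.139),bush=((337.3,238.5),(310.1,244.9),.108))
for k,(a,b,z) in c.items(): print(k,onz("top",*a,z),onz("scene",*b,z),tri(("top",*a),("scene",*b)))
# wagon edges
t=cv2.imread("pics/top0.png")
for p in((279,284),(393,288),(397,130),(288,110)):print(p,onz("top",*p,.02))
s=lambda u,v,z:print('s',onz("scene",u,v,z))
s(243,278,.028);s(395,385,.028)
cv2.imwrite("pics/m2.png",np.vstack([crop(t,265,90,150,100,5),]))
cv2.imwrite("pics/m2.png",crop(t,265,90,145,205,2.9))
E
```

```text
coil [0.47   0.3357 0.009 ] [0.4751 0.3335 0.009 ] [0.471  0.3376 0.0049]
tip [0.5351 0.2993 0.004 ] [0.5371 0.2987 0.004 ] [0.5356 0.3    0.0025]
washer [ 0.4525 -0.3839  0.004 ] [ 0.4531 -0.3844  0.004 ] [ 0.4526 -0.3841  0.0034]
pintop [ 0.6044 -0.0544  0.139 ] [ 0.6091 -0.0586  0.139 ] [ 0.6053 -0.0544  0.1347]
bush [ 0.605  -0.0553  0.108 ] [ 0.6061 -0.055   0.108 ] [ 0.6054 -0.0549  0.1075]
(279, 284) [0.4883 0.1004 0.02  ]
(393, 288) [ 0.4897 -0.2163  0.02  ]
(397, 130) [ 0.9616 -0.2241  0.02  ]
(288, 110) [1.0135 0.1041 0.02  ]
s [ 0.5021 -0.2184  0.028 ]
s [ 1.034  -0.2304  0.028 ]
```

View pics/m2.png

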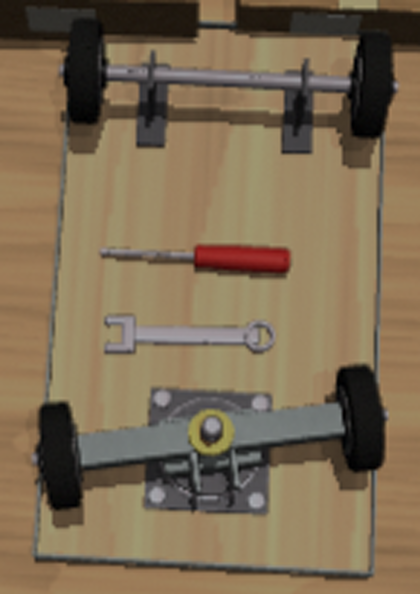

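```bash
python3 - <<'E'
from h import *
np.set_printoptions(precision=4,suppress=True)
q=lambda x,y,z=.028:onz("top",265+x/2.9-.35,90+y/2.9-.35,z)
for z in(.028,):
    FL,FR,R,L=q(36,558),q(370,574),q(384,140),q(66,130)
    w=FL-FR; print(FL,FR,R,L,np.linalg.norm(w), "yaw front",np.degrees(np.arctan2(-w[0],w[1])))
    for a,b in((FR,R),(FL,L)): d=b-a;print("yaw side",np.degrees(np.arctan2(d[1],d[0])))
# plate bolts z~.0?
a,b,c,d=[q(*p,.03) for p in((162,398),(261,403),(157,495),(257,500))]
for m,n in((c,a),(d,b)): e=n-m;print("plate",np.degrees(np.arctan2(e[1],e[0])))
for m,n in((b,a),(d,c)): e=n-m;print("plate",np.degrees(np.arctan2(-e[0],e[1])))
l,r=q(37,458,.085),q(385,413,.085); e=l-r; print("axle",np.degrees(np.arctan2(-e[0],e[1])),l,r,(l+r)/2)
E
```

```text
[0.4926 0.1053 0.028 ] [ 0.4898 -0.2131  0.028 ] [ 0.9327 -0.2232  0.028 ] [0.9309 0.1008 0.028 ] 0.31836280590947064 yaw front -0.4971211082449788
yaw side -1.3156047624988352
yaw side -0.5931772414620738
plate -0.549461473487087
plate -0.8346777499248138
plate -0.7238713001416607
plate -0.6485816369052262
axle 9.773764436557503 [0.5788 0.1039 0.085 ] [ 0.6341 -0.2174  0.085 ] [ 0.6064 -0.0567  0.085 ]
```

```bash
cat >> h.py <<'E'
def to(x,y,z,yaw):
    o=bot.get_obs(); R=cv2.Rodrigues(np.zeros(3))[0]
    from scipy.spatial.transform import Rotation as Q
    R=Q.from_euler("xyz",o["tcp_rot"],degrees=True).as_matrix()
    d=R.T@(np.array([x,y,z])-o["ee_pos"])*1000
    print("t",round(o["time"],2),"shift",np.round(d,1),"turn",round((o["tcp_rot"][2]-yaw+180)%360-180,2),"pos",np.round(o["ee_pos"],4),"rot",np.round(o["tcp_rot"],2),"F",np.round(o["wrist_force"],1),"open",round(o["opening"],4))
E
python3 -c "
from h import *
to(.4527,-.384,.06,0)"
```

```text
t 0.1 shift [298.8 -36.7 170.7] turn 19.47 pos [ 0.1833 -0.5184  0.2307] rot [-179.93   -0.     19.47] F [0.8 0.7 0.2] open 0.0851
```

Emit:
{"api": "send_rows", "payload": {"targets": "50 -6 28 5 0;100 -12 57 10 0;150 -18 85 15 60;200 -24 114 19.5 60;250 -31 142 19.5 60;299 -36.7 170.7 19.5 60;299 -36.7 170.7 19.5 60;299 -36.7 195 19.5 60;299 -36.7 215 19.5 60;299 -36.7 225 19.5 60;299 -36.7 225 19.5 60", "newtons": 30}}

```text
time: 1.48
ee_pos: [0.4524, -0.3844, 0.0061]
tcp_rot: [-180.0, 0.0, -0.1]
wrist_force: [-0.3, -0.6, 0.6]
opening: 0.0653
grasp_force: 0.0
```

```bash
python3 -c "
from h import *
to(.4527,-.384,-.0005,0)
t=camera('top');s=camera('scene')
cv2.imwrite('pics/w1.png',np.hstack([crop(t,420,275,60,60,6.5),crop(s,155,275,60,60,6.5)]))"
```

```text
t 1.48 shift [ 0.3 -0.4  6.6] turn -0.06 pos [ 0.4524 -0.3844  0.0061] rot [-1.7997e+02  4.0000e-02 -6.0000e-02] F [-0.3 -0.6  0.6] open 0.0653
```

View pics/w1.png

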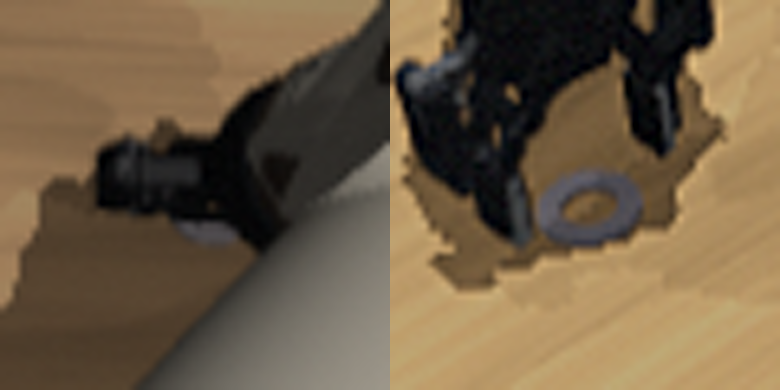

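The scene crop shows the washer (590,207) lying between the fingers; the top view is hidden by the arm. Close on it and lift a little.

Emit:
{"api": "send_rows", "payload": {"targets": "0 0 6 0 60;0 0 6.2 0 100;0 0 6.2 0 160;0 0 6.2 0 200;0 0 6.2 0 200;0 0 6.2 0 200;0 0 -50 0 200;0 0 -100 0 200;0 0 -150 0 200;0 0 -180 0 200;0 0 -180 0 200", "newtons": 40}}

```text
time: 2.95
ee_pos: [0.4539, -0.385, 0.1888]
tcp_rot: [179.8, -0.2, -0.0]
wrist_force: [-0.2, 1.4, -1.2]
opening: 0.0407
grasp_force: 40.4
```

```bash
python3 -c "
from h import *
to(.6054,-.055,.19,-.7)"
```

```text
t 2.95 shift [ 151.4 -330.1   -1.6] turn 0.67 pos [ 0.4539 -0.385   0.1888] rot [ 1.7984e+02 -1.9000e-01 -3.0000e-02] F [-0.2  1.4 -1.2] open 0.0407
```

Emit:
{"api": "send_rows", "payload": {"targets": "22 -47 0 0 200;44 -94 0 0 200;66 -141 0 0 200;88 -189 0 0.7 200;110 -236 0 0.7 200;132 -283 0 0.7 200;146 -315 0 0.7 200;151 -330 0 0.7 200;151 -330 0 0.7 200;151 -330 20 0.7 200;151 -330 30 0.7 200;151 -330 30 0.7 200;151 -330 30 0.7 200"}}

```text
time: 4.58
ee_pos: [0.6042, -0.0549, 0.1569]
tcp_rot: [180.0, -0.0, -0.8]
wrist_force: [-0.1, 0.8, -0.2]
opening: 0.0404
grasp_force: 40.5
```

```bash
python3 -c "
from h import *
to(.6054,-.055,.16,-.7)
t=camera('top');s=camera('scene')
cv2.imwrite('pics/w2t.png',t);cv2.imwrite('pics/w2s.png',s)
cv2.imwrite('pics/w2.png',np.hstack([crop(t,310,200,60,75,6.5),crop(s,280,190,60,75,6.5)]))"
```

```text
t 4.58 shift [ 1.2  0.1 -3.1] turn -0.07 pos [ 0.6042 -0.0549  0.1569] rot [ 1.7999e+02 -4.0000e-02 -7.7000e-01] F [-0.1  0.8 -0.2] open 0.0404
```

View pics/w2.png

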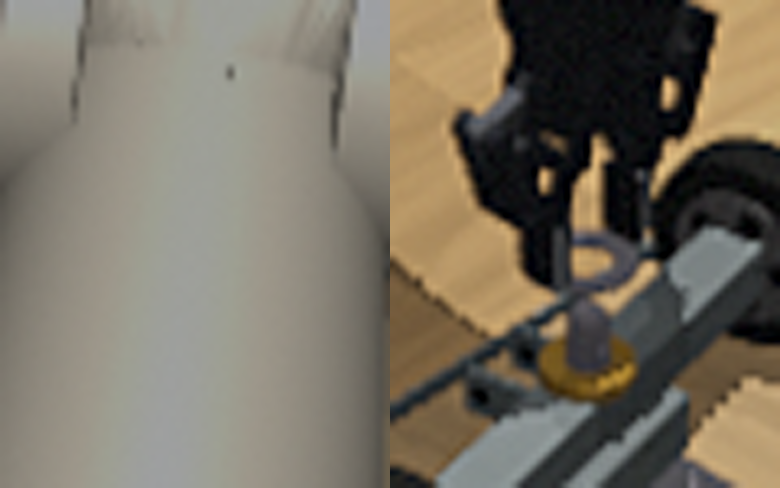

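Scene crop (7th picture): the washer is held, ring spanning about x 565–640, y 232–292, above the pin top (588,308); the top view is blocked by the arm. Compare with projected model.

```bash
python3 -c "
from h import *
a=np.linspace(0,2*np.pi,72)
def ext(c,r,z):
    p=proj('scene',np.c_[c[0]+r*np.cos(a),c[1]+r*np.sin(a),0*a+z]); p=(p+.42-[280,190])*6.5+[390,0]
    return np.round([p[:,0].min(),p[:,0].max(),p[:,1].min(),p[:,1].max()])
for dx in(0,.004,.008): print(dx,ext((.6042+dx,-.0549),.022,.162),ext((.6042+dx,-.0549),.022,.157),ext((.6042+dx,-.0549),.0115,.162))
print(ext((.6054,-.055),.021,.108), 'bush seen 540 637 338 400')
s=cv2.imread('pics/w2s.png')
im=crop(s,295,215,35,45,13)
def dr(c,r,z,col):
    p=proj('scene',np.c_[c[0]+r*np.cos(a),c[1]+r*np.sin(a),0*a+z]); p=(p+.46-[295,215])*13
    cv2.polylines(im2,[p.astype(np.int32)],True,col,1)
im2=im.copy()
for r in(.022,.0115): dr((.6042,-.0549),r,.162,(0,255,0))
for r in(.021,.010):dr((.6054,-.055),r,.108,(255,0,0))
cv2.imwrite('pics/w3.png',np.hstack([im,im2])[:, :800]); print(im.shape)
"
```

```text
0 [534. 638. 226. 288.] [534. 638. 235. 298.] [559. 613. 241. 273.]
0.004 [541. 645. 230. 292.] [541. 645. 239. 302.] [566. 620. 244. 277.]
0.008 [548. 652. 234. 296.] [548. 652. 243. 306.] [573. 627. 248. 281.]
[538. 636. 329. 389.] bush seen 540 637 338 400
(585, 455, 3)
```

View pics/w3.png

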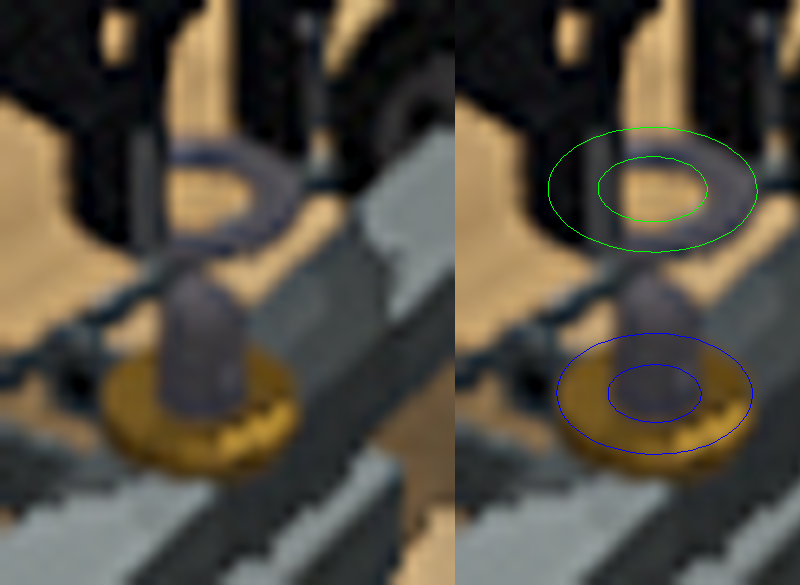

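The washer hangs centred within about a millimetre of the green model in x (right edge 302 vs 303) and pin/bush agree with the blue model; vertical extent is unclear, so I read the pixel values.

```bash
python3 -c "
from h import *
s=cv2.imread('pics/w2s.png')
for v in range(222,242): print(v,' '.join('%3d,%3d'%(s[v,u,0],s[v,u,2]) for u in range(306,321)))
p=proj('scene',[[.6042,-.0549,.162],[.6042,-.0549,.157],[.6054,-.055,.136],[.6054,-.055,.140]]);print(p)
"
```

```text
222  12,  5  28, 41  99,181 103,185 103,186 113,200  64,123  14, 17  12,  6   9,  8  14, 11   0,  0  33, 34  53, 51  23, 20
223  12,  2  40, 55 100,185 106,191 106,191 112,203  63,123  12, 17   9,  0  15,  9  10, 11   6,  0  31, 30  51, 49  24, 21
224  21, 14  36, 42  99,179 105,186 104,185 111,195  67,134  18, 40  16,  9   6,  8   9, 10   8,  0  29, 27  51, 45  21, 19
225  51, 46  27, 19  98,136 104,144  95,138  96,144  84,116  57, 64  26, 21   0,  1  17, 17   3,  0  28, 25  72,116  29, 57
226  61, 60  27, 22 100, 93 102, 92  84, 74  84, 75  86, 79  82, 77  72, 70  55, 54  26, 28   0,  2  32, 29 106,144  55, 77
227  59, 57  37, 33  79, 69  76, 63  65, 50  65, 50  72, 60  80, 72  85, 81  83, 82  70, 67  48, 45  63, 57 111,116  62, 63
228  59, 51  47, 58  86,161  87,165  86,161  78,138  78,133  71, 95  78, 75  83, 79  87, 84  83, 80  70, 64  77, 67  45, 39
229  57, 50  52, 69 103,194 107,197 104,193 100,183  99,184  88,172  77,103  81, 76  85, 82  89, 85  56, 46  42, 29  36, 24
230  57, 51  53, 68 102,188 105,191 102,187 101,187  99,191 113,186  83,111  82, 78  86, 82  80, 73  71, 97 
[... 796 characters left out ...]
 90, 87  84, 74  89,103 101,164 110,181  94,132  84, 78  80, 70  84, 76  82, 77  72, 66
238  81,135  64, 82  78, 72  83, 82  85, 83  84, 80  75, 67  75, 97  87,111  84, 80  82, 72  84, 76  85, 77  87, 82  72, 67
239 108,178  71, 98  64, 59  74, 73  78, 76  75, 74  70, 65  65, 58  83, 71  84, 75  82, 74  86, 80  86, 82  80, 75  70, 64
240 109,180  66, 94  59, 50  64, 64  67, 65  66, 65  62, 61  65, 62  84, 75  86, 76  84, 76  87, 80  78, 72  71, 65  69, 64
241  80,145  58, 77  58, 53  56, 58  60, 60  60, 59  61, 59  61, 65  66, 86  78, 81  87, 77  80, 71  69, 64  71, 67  71, 66
[[309.74810338 229.08481511]
 [309.73426187 230.54803615]
 [309.97163383 236.8293295 ]
 [309.98299262 235.67751449]]
```

Emit:
{"api": "send_rows", "payload": {"targets": "1 0 4 0 200;1 0 8 0 200;1 0 11 0 200;1 0 12 0 200;1 0 13 0 200;1 0 14 0 200;1 0 14 0 200;1 0 14 0 200"}}

```text
time: 5.68
ee_pos: [0.6052, -0.0544, 0.1424]
tcp_rot: [180.0, -0.0, -0.7]
wrist_force: [-0.5, -0.2, -0.1]
opening: 0.0405
grasp_force: 40.5
```

Emit:
{"api": "send_rows", "payload": {"targets": "0 0 1 0 200;0 0 2 0 200;0 0 3 0 200;0 0 3 0 200;0 0 3 0 200"}}

```text
time: 6.3
ee_pos: [0.6052, -0.0544, 0.1393]
tcp_rot: [180.0, -0.0, -0.7]
wrist_force: [-0.0, -0.2, -0.6]
opening: 0.0406
grasp_force: 40.5
```

Emit:
{"api": "send_rows", "payload": {"targets": "0 0 1 0 200;0 0 2 0 200;0 0 3 0 200;0 0 3 0 200;0 0 3 0 200"}}

```text
time: 6.92
ee_pos: [0.6052, -0.0544, 0.1363]
tcp_rot: [-180.0, 0.0, -0.7]
wrist_force: [0.4, 0.6, -1.1]
opening: 0.0403
grasp_force: 40.5
```

Emit:
{"api": "send_rows", "payload": {"targets": "0 0 1 0 200;0 0 2 0 200;0 0 2 0 200;0 0 2 0 200"}}

```text
time: 7.42
ee_pos: [0.6052, -0.0544, 0.1343]
tcp_rot: [180.0, -0.0, -0.7]
wrist_force: [-0.1, -0.9, 0.1]
opening: 0.0407
grasp_force: 40.5
```

```bash
python3 -c "
from h import *
to(.6052,-.0544,.11,-.7)
s=camera('scene');cv2.imwrite('pics/w4s.png',s)
for v in range(226,248): print(v,' '.join('%3d,%3d'%(s[v,u,0],s[v,u,2]) for u in range(300,321)))
"
```

```text
t 7.42 shift [ 0.   0.  24.3] turn -0.03 pos [ 0.6052 -0.0544  0.1343] rot [180.    -0.    -0.73] F [-0.1 -0.9  0.1] open 0.0407
226  19,  8  21, 19  22,  8  43, 76  62,119  32, 61  11,  2   5,  0  43, 79 106,193 114,198 117,203  78,146  27, 54   1,  0  12, 10  12, 12  13, 12  23, 22  63, 59  31, 28
227  21, 15  14, 16  21, 16  17,  8  11,  4  11,  2   8,  4   9,  0  72,137 109,194 111,195 112,198  77,144  29, 52   3,  0  19, 15  14, 11   5,  2  23, 20  55, 51  32, 30
228  21, 15  10, 11  15, 14  21, 13  14, 11  17, 15  11,  5   4,  0  96,183 108,194 107,189 109,195  76,144  28, 52  10,  2  14, 13  12, 10  11,  8  25, 24  46, 45  22, 19
229  17, 15  19, 14  16, 16  15, 15  18, 13  17, 11  14,  3  19, 26 105,194 107,192 102,186 110,196  66,131  19, 34   5,  0  14, 14  17, 15   5,  6  19, 18  46, 42  31, 25
230  15, 11  24, 21  18, 12  14, 12  12, 10  13,  5  13,  4  40, 60  99,192 104,193 104,189 108,198  66,131  14, 31   9,  1   8,  4  12,  5  10,  7  27, 25  42, 35  87,147
231   7,  0  20, 13  21, 15  16, 12  14, 11  13,  7  24, 17  43, 51  87,153 102,173 102,171  99,172  69,112  27
[... 2112 characters left out ...]
, 69  66, 62
244   9,  4   5,  0  38, 39  36,105  32,116  27,110  30, 91  54, 60  58, 53  57, 55  57, 56  58, 55  75, 69  60, 65  32, 93  24, 97  21, 99  46, 87  73, 70  67, 60  54, 47
245  30, 21  17,  8  39, 48  36,115  30,118  27,100  27, 85  55, 58  54, 46  59, 56  54, 51  54, 54  61, 52  50, 54  33, 93  27, 97  23, 97  43, 92  66, 67  56, 49  47, 42
246  51, 48  40, 24  45, 46  36,106  33,118  29,102  29, 93  44, 76  52, 59  60, 52  60, 50  59, 48  51, 60  41, 78  29, 95  26, 96  24, 97  30, 85  47, 51  46, 41  45, 41
247  68,115  63, 97  51, 64  25, 75  23,100  27,100  23, 97  32, 95  37, 86  47, 83  45, 83  49, 82  38, 87  31, 97  24, 98  26, 95  32,122  24, 82  40, 41  44, 35  48, 44
```

No contact and the pin top shows inside the bore; go on down.

Emit:
{"api": "send_rows", "payload": {"targets": "0 0 1 0 200;0 0 2 0 200;0 0 3 0 200;0 0 4 0 200;0 0 4 0 200"}}

```text
time: 8.1
ee_pos: [0.6051, -0.0544, 0.1302]
tcp_rot: [-180.0, 0.0, -0.7]
wrist_force: [0.8, -1.2, -0.9]
opening: 0.0403
grasp_force: 40.5
```

Emit:
{"api": "send_rows", "payload": {"targets": "0 0 1.5 0 200;0 0 3 0 200;0 0 4.5 0 200;0 0 6 0 200;0 0 6 0 200"}}

```text
time: 8.72
ee_pos: [0.6051, -0.0544, 0.1241]
tcp_rot: [-180.0, 0.0, -0.7]
wrist_force: [-0.8, 0.9, -0.9]
opening: 0.0402
grasp_force: 40.5
```

Emit:
{"api": "send_rows", "payload": {"targets": "0 0 1.5 0 200;0 0 3 0 200;0 0 4.5 0 200;0 0 6 0 200;0 0 7 0 200;0 0 8 0 200;0 0 9 0 200;0 0 9 0 200"}}

```text
time: 9.72
ee_pos: [0.6053, -0.0545, 0.1152]
tcp_rot: [180.0, -0.0, -0.7]
wrist_force: [3.2, -3.6, 1.0]
opening: 0.0402
grasp_force: 40.7
```

Emit:
{"api": "send_rows", "payload": {"targets": "0.3 0.3 1 0 200;0.3 0.3 2 0 200;0.3 0.3 3 0 200;0.3 0.3 4 0 200;0.3 0.3 5 0 200;0.3 0.3 5 0 200"}}

```text
time: 10.48
ee_pos: [0.6053, -0.0546, 0.1101]
tcp_rot: [-180.0, 0.0, -0.7]
wrist_force: [-0.3, 0.2, -1.5]
opening: 0.0401
grasp_force: 40.5
```

Emit:
{"api": "send_rows", "payload": {"targets": "0 0 0.5 0 200;0 0 1 0 200;0 0 1.5 0 200;0 0 1.5 0 200"}}

```text
time: 10.98
ee_pos: [0.6055, -0.0547, 0.1088]
tcp_rot: [180.0, -0.0, -0.7]
wrist_force: [-0.1, -1.7, -0.9]
opening: 0.0407
grasp_force: 40.5
```

Emit:
{"api": "send_rows", "payload": {"targets": "0 0 0.5 0 200;0 0 0.8 0 200;0 0 0.8 0 140;0 0 0.8 0 100;0 0 0.8 0 60;0 0 0.8 0 60;0 0 -5 0 60;0 0 -20 0 60;0 0 -50 0 60;0 0 -90 0 60;0 0 -120 0 60;0 0 -120 0 60"}}

```text
time: 12.48
ee_pos: [0.6065, -0.0548, 0.2327]
tcp_rot: [180.0, -0.3, -0.7]
wrist_force: [0.1, -0.2, -0.5]
opening: 0.0653
grasp_force: 0.0
```

```bash
python3 -c "
from h import *
from scipy.spatial.transform import Rotation as Q
to(.4715,.336,.06,-21.5)
s=camera('scene');cv2.imwrite('pics/w5s.png',s);
cv2.imwrite('pics/w5.png',np.hstack([crop(s,285,215,50,45,8),crop(s,340,185,45,45,8)]))
"
```

```text
t 12.47 shift [-140.9 -389.1  171.8] turn 20.77 pos [ 0.6065 -0.0548  0.2327] rot [179.98  -0.31  -0.73] F [ 0.1 -0.2 -0.5] open 0.0653
```

View pics/w5.png

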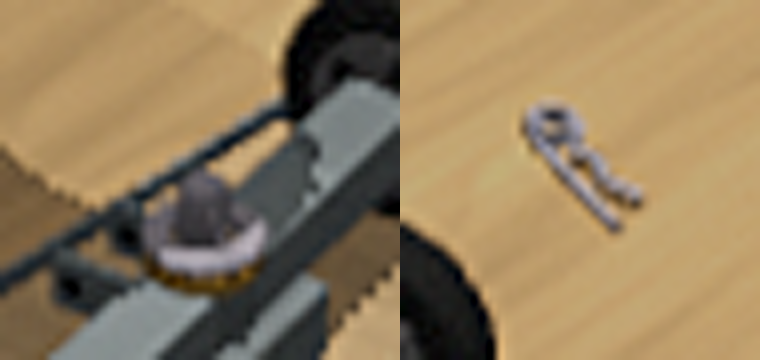

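The washer lies flat on the bush (205,248 in the crop) with the pin through it; clip undisturbed. Shut the fingers to feel for the pin top's height.

Emit:
{"api": "send_rows", "payload": {"targets": "0 0 20 0 120;0 0 40 0 200;0 0 60 0 255;0 0 75 0 255;0 0 80 0 255;0 0 82 0 255;0 0 83 0 255;0 0 83 0 255", "newtons": 40}}

```text
time: 13.52
ee_pos: [0.6057, -0.0547, 0.1463]
tcp_rot: [180.0, -0.0, -0.7]
wrist_force: [-0.2, 0.1, -0.1]
opening: 0.0
grasp_force: 0.0
```

```bash
python3 -c "
from h import *
to(.6055,-.0548,.14,-.7)
for f in('scene0','w5s'):
    s=cv2.imread('pics/%s.png'%f)
    for v in range(231,250): print(v,' '.join('%3d'%s[v,u].mean() for u in range(304,317)))
a=np.linspace(0,2*np.pi,72)
for z in(.134,.137,.140,.144):
  for r in(.008,.01): p=proj('scene',np.c_[.6055+r*np.cos(a),-.0548+r*np.sin(a),0*a+z]); print(z,r,p.min(0),p.max(0))
"
```

```text
t 13.53 shift [-0.2  0.1  6.3] turn -0.03 pos [ 0.6057 -0.0547  0.1463] rot [ 1.8e+02 -4.0e-02 -7.3e-01] F [-0.2  0.1 -0.1] open 0.0
231 151 149 149 146 149 149 147 149 134 110  73  31  32
232 149 147 149 152 153 151 151 131  79  28  22  64 130
233 150 151 154 157 156 135 113  74  34  31 117 141 166
234 155 156 155 155 134  79  34  21  65 129 160 166 164
235 158 160 134 106  67  51  71 116 140 166 167 164 148
236 140 124  80  34  70 133 147 161 167 166 165 154 135
237  80  49  28  56 141 169 169 165 162 146 150 140 135
238  37  68 100  94 148 164 163 160 143 114 134 138 135
239  62 135 143 103 110 135 139 133 110  91 131 138 135
240 136 161 150  92  81  94  99  95  88  82 133 139 136
241 168 152 131  81  69  78  79  81  72  88 135 139 135
242 148 140 117  72  59  71  72  69  62  78 127 137 138
243 123 128 119  72  53  59  65  54  62  82 119 126 130
244 128 131 101  57  48  61  59  52  74  75 114 120 124
245 131 129 102  62  41  56  59  55  66  57 112 122 124
246 130 131 126 103  60  50  53  49  71  98 117 129 134
247 115 131 132 128 113 112 114 109 116 125 128 134 123
248  66 107 130
[... 998 characters left out ...]
57 139 167 170 175 177 177 171 167 154 150 132 108
248  30  78 116 120 132 149 140 132 131 111  99  86  51
249  35  48  40  57  55  92  87  80  84  53  40  71  55
0.134 0.008 [307.1494678  235.63762496] [312.93154119 239.15022965]
0.134 0.01 [306.42632911 235.20244959] [313.65408254 239.59324159]
0.137 0.008 [307.15478001 234.77683635] [312.94340672 238.2865993 ]
0.137 0.01 [306.43082175 234.34201766] [313.66676717 238.72925752]
0.14 0.008 [307.1601025  233.91410094] [312.95529828 237.42100181]
0.14 0.01 [306.43532269 233.47964144] [313.67947982 237.86330377]
0.144 0.008 [307.16721518 232.76074658] [312.97119436 236.26379952]
0.144 0.01 [306.44133689 232.32676995] [313.69647375 236.70562244]
```

Emit:
{"api": "send_rows", "payload": {"targets": "0 0 3 0 255;0 0 6 0 255;0 0 8 0 255;0 0 9 0 255;0 0 9 0 255"}}

```text
time: 14.15
ee_pos: [0.6054, -0.0547, 0.1367]
tcp_rot: [-180.0, 0.0, -0.7]
wrist_force: [-0.6, 0.2, -0.2]
opening: -0.0001
grasp_force: 0.0
```

Emit:
{"api": "send_rows", "payload": {"targets": "0 0 0.5 0 255;0 0 1 0 255;0 0 1 0 255"}}

```text
time: 14.52
ee_pos: [0.6054, -0.0547, 0.1358]
tcp_rot: [180.0, 0.0, -0.7]
wrist_force: [-0.0, 0.6, 0.3]
opening: -0.0001
grasp_force: 0.0
```

Emit:
{"api": "send_rows", "payload": {"targets": "0 0 0.5 0 255;0 0 1 0 255;0 0 1 0 255"}}

```text
time: 14.9
ee_pos: [0.6055, -0.0547, 0.1351]
tcp_rot: [180.0, -0.0, -0.7]
wrist_force: [-0.9, -0.7, 2.0]
opening: -0.0001
grasp_force: 1.3
```

Emit:
{"api": "send_rows", "payload": {"targets": "0 0 0.5 0 255;0 0 0.5 0 255"}}

```text
time: 15.15
ee_pos: [0.6055, -0.0547, 0.135]
tcp_rot: [180.0, -0.0, -0.7]
wrist_force: [-2.0, 0.1, 6.4]
opening: -0.0
grasp_force: 3.0
```

Pin top felt at z 0.135, so the hole is at z 0.119. Meanwhile refine the clip pose by segmentation.

```bash
python3 -c "
from h import *
from scipy.optimize import minimize
# template of the clip in 3D, silhouette match in both old pictures
t=np.linspace(0,1,60)
a=np.linspace(0,2*np.pi,60)
pts=[np.c_[75*t,-10+0*t,2.5+0*t]]+[np.c_[10*np.cos(a),10*np.sin(a),z+0*a] for z in(2.5,7.5)]
P=np.vstack(pts)/1000
D={}
for n,(u0,v0,w,h) in dict(top=(180,255,45,45),scene=(340,188,45,45)).items():
    im=cv2.imread(f'pics/{n}0.png').astype(float); g=im[...,2]-im[...,0]  # wood red>blue
    G=g[v0:v0+h,u0:u0+w]; bg=cv2.medianBlur(np.clip(g,0,255).astype(np.uint8),21)[v0:v0+h,u0:u0+w]
    D[n]=(cv2.GaussianBlur(np.clip((bg-G)/40,0,1.),(0,0),.8),u0,v0)
def score(p,ns=('top','scene')):
    x,y,yaw=p[0],p[1],np.radians(p[2]); c,s=np.cos(yaw),np.sin(yaw)
    W=np.c_[x+c*P[:,0]-s*P[:,1],y+s*P[:,0]+c*P[:,1],P[:,2]]; r=0
    for n in ns:
        d,u0,v0=D[n]; q=(proj(n,W)-[u0,v0]).astype(np.float32)
        r+=cv2.remap(d.astype(np.float32),q[:,:1],q[:,1:],cv2.INTER_LINEAR).mean()
    return -r
for ns in(('top',),('scene',),('top','scene')):
    best=min((minimize(score,[.471+i,.336+j,y0],args=(ns,),method='Nelder-Mead',options=dict(initial_simplex=[[.471+i,.336+j,y0],[.474+i,.336+j,y0],[.471+i,.339+j,y0],[.471+i,.336+j,y0+3]])) for y0 in(-25,-20) for i in(0,.003) for j in(0,-.003)),key=lambda r:r.fun)
    print(ns,np.round(best.x,4),best.fun)
to(.472,.336,.06,-22)
"
```

```text
('top',) [  0.4712   0.3378 -22.4934] -0.8672471046447754
('scene',) [  0.4722   0.3392 -23.0255] -0.8772765398025513Traceback (most recent call last):
  File "<string>", line 22, in <module>
    best=min((minimize(score,[.471+i,.336+j,y0],args=(ns,),method='Nelder-Mead',options=dict(initial_simplex=[[.471+i,.336+j,y0],[.474+i,.336+j,y0],[.471+i,.339+j,y0],[.471+i,.336+j,y0+3]])) for y0 in(-25,-20) for i in(0,.003) for j in(0,-.003)),key=lambda r:r.fun)
  File "<string>", line 22, in <genexpr>
    best=min((minimize(score,[.471+i,.336+j,y0],args=(ns,),method='Nelder-Mead',options=dict(initial_simplex=[[.471+i,.336+j,y0],[.474+i,.336+j,y0],[.471+i,.339+j,y0],[.471+i,.336+j,y0+3]])) for y0 in(-25,-20) for i in(0,.003) for j in(0,-.003)),key=lambda r:r.fun)
              ~~~~~~~~^^^^^^^^^^^^^^^^^^^^^^^^^^^^^^^^^^^^^^^^^^^^^^^^^^^^^^^^^^^^^^^^^^^^^^^^^^^^^^^^^^^^^^^^^^^^^^^^^^^^^^^^^^^^^^^^^^^^^^^^^^^^^^^^^^^^^^^^^^^^^^^^^^^^^^^^^^^^^^^^^^^^^^^^
    res = _minimize_neldermead(fun, x0, args, callback, bounds=bounds,
                               **options)
    fxcc = func(xcc)
    fx = function(np.copy(x), *(wrapper_args + args))
  File "<string>", line 18, in score
    d,u0,v0=D[n]; q=(proj(n,W)-[u0,v0]).astype(np.float32)
                     ~~~~^^^^^
  File "h.py", line 14, in proj
    m=camera_model(n); T=np.linalg.inv(np.array(m["pose"]))
ValueError: time passes only in moves, steps and waits
```

```bash
python3 -c "
from h import *
to(.4735,.3373,.06,-22.7)"
```

```text
t 15.15 shift [-137.1 -390.3   74.9] turn 21.97 pos [ 0.6055 -0.0547  0.135 ] rot [ 1.8e+02 -5.0e-02 -7.3e-01] F [-2.   0.1  6.4] open -0.0
```

Emit:
{"api": "send_rows", "payload": {"targets": "0 0 -30 0 255;0 0 -70 0 200;-5 -15 -100 0 120;-20 -58 -100 5 60;-37 -107 -100 10 60;-54 -155 -100 15 60;-71 -203 -100 20 60;-88 -251 -100 22 60;-105 -299 -100 22 60;-122 -347 -80 22 60;-132 -375 -40 22 60;-137 -390 0 22 60;-137 -390 40 22 60;-137 -390 75 22 60;-137 -390 75 22 60;-137 -390 75 22 60"}}

```text
time: 17.15
ee_pos: [0.383, -0.1171, 0.149]
tcp_rot: [-177.4, 0.1, -18.8]
wrist_force: [-0.2, -0.3, -0.3]
opening: 0.0653
grasp_force: 0.0
```

```bash
python3 -c "
from h import *
to(.4735,.3373,.0015,-22.7)"
```

```text
t 17.15 shift [ -60.6 -452.2  168.3] turn 3.89 pos [ 0.383  -0.1171  0.149 ] rot [-1.7739e+02  9.0000e-02 -1.8810e+01] F [-0.2 -0.3 -0.3] open 0.0653
```

```bash
python3 -c "
from h import *
o=bot.get_obs();print(np.round(o['q'],1),np.round(o['qd'],1),o['joint_efforts'].round(1))"
```

```text
[-18.9 -16.4 -18.8  87.8   2.6 179.9] [ -0.5 -11.  -20.4  -9.5   0.1   0.1] [  0.1 -27.5  48.6   0.5   0.1   0. ]
```

Joint 6 hit its limit; the half-turned grasp (yaw 157.3°) is the right one. Turn back first.

Emit:
{"api": "send_rows", "payload": {"targets": "0 0 -10 0 60;0 0 -30 -10 60;0 0 -50 -20 60;0 0 -60 -30 60;0 0 -70 -40 60;0 0 -70 -50 60;0 0 -70 -60 60;0 0 -70 -70 60;0 0 -70 -80 60;0 0 -70 -90 60;0 0 -70 -90 60;0 0 -70 -90 60"}}

```text
time: 18.65
ee_pos: [0.3828, -0.1204, 0.2202]
tcp_rot: [-179.9, -2.6, 71.0]
wrist_force: [0.5, 0.7, 0.3]
opening: 0.0653
grasp_force: 0.0
```

```bash
python3 -c "
from h import *
to(.4735,.3373,.08,157.3)
print(bot.get_obs()['q'].round(1),bot.get_obs()['qd'].round(1))"
```

```text
t 18.65 shift [455.4 -63.3 161.2] turn -86.32 pos [ 0.3828 -0.1204  0.2202] rot [-179.94   -2.61   70.98] F [0.5 0.7 0.3] open 0.0653
[-19.3 -15.4 -10.1  95.4   2.6  89.7] [-0.1 -0.1 -0.4 -0.2  0.  -0.8]
```

Emit:
{"api": "send_rows", "payload": {"targets": "45 -6 0 -10 60;90 -12 5 -20 60;135 -18 15 -30 60;180 -24 30 -40 60;225 -31 50 -50 60;270 -38 70 -60 60;315 -44 90 -70 60;360 -50 115 -80 60;405 -57 140 -86.3 60;440 -61 155 -86.3 60;455.4 -63.3 161 -86.3 60;455.4 -63.3 161 -86.3 60;455.4 -63.3 161 -86.3 60;455.4 -63.3 161 -86.3 60"}}

```text
time: 20.4
ee_pos: [0.4717, 0.337, 0.0805]
tcp_rot: [177.3, -0.2, 157.4]
wrist_force: [0.2, 0.7, 0.1]
opening: 0.0656
grasp_force: 0.0
```

```bash
python3 -c "
from h import *
to(.4735,.3373,.0015,157.3)
s=camera('scene');cv2.imwrite('pics/c1s.png',s)
print(bot.get_obs()['q'].round(1),bot.get_obs()['qd'].round(1))"
```

```text
t 20.4 shift [-1.8 -2.7 79. ] turn 0.12 pos [0.4717 0.337  0.0805] rot [177.35  -0.22 157.42] F [0.2 0.7 0.1] open 0.0656
[34.8  6.6 -4.9 76.4  1.6 57.4] [ 0.2  0.1  0.  -0.1  0.2 -0. ]
```

Emit:
{"api": "send_rows", "payload": {"targets": "-1.8 -2.7 40 0 60;-1.8 -2.7 60 0 60;-1.8 -2.7 72 0 60;-1.8 -2.7 77 0 60;-1.8 -2.7 78.3 0 60;-1.8 -2.7 78.3 0 60;-1.8 -2.7 78.3 0 60"}}

```text
time: 21.32
ee_pos: [0.4733, 0.3382, 0.0019]
tcp_rot: [177.4, -0.2, 157.5]
wrist_force: [0.0, 0.4, 0.3]
opening: 0.0651
grasp_force: 0.0
```

```bash
python3 -c "
from h import *
to(.4735,.3373,.0018,157.3)
s=camera('scene');cv2.imwrite('pics/c2s.png',s);cv2.imwrite('pics/c2.png',crop(s,325,165,70,65,8.5))"
```

```text
t 21.32 shift [-0.5 -0.8  0. ] turn 0.2 pos [0.4733 0.3382 0.0019] rot [177.35  -0.23 157.5 ] F [0.  0.4 0.3] open 0.0651
```

View pics/c2.png

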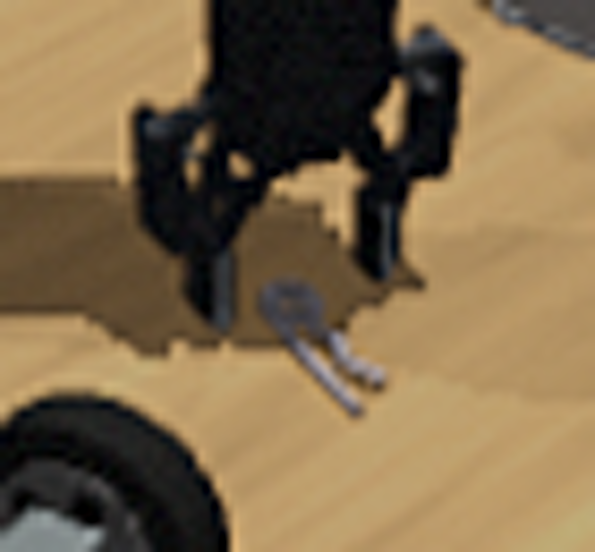

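Coil (293,303) lies between the fingertips (220,325) and (382,275). Close and lift.

Emit:
{"api": "send_rows", "payload": {"targets": "0 0 0 0 100;0 0 0 0 160;0 0 0 0 220;0 0 0 0 255;0 0 0 0 255;0 0 0 0 255;0 0 -10 0 255;0 0 -40 0 255;0 0 -90 0 255;0 0 -140 0 255;0 0 -165 0 255;0 0 -165 0 255;0 0 -165 0 255", "newtons": 60}}

```text
time: 23.0
ee_pos: [0.4705, 0.3306, 0.1649]
tcp_rot: [177.5, -0.3, 157.5]
wrist_force: [-0.2, -0.1, -0.5]
opening: 0.0222
grasp_force: 58.8
```

```bash
python3 -c "
from h import *
to(.48,-.0445,.165,179.3)
s=camera('scene');cv2.imwrite('pics/c3s.png',s);t=camera('top');cv2.imwrite('pics/c3t.png',t);print(bot.get_obs()['q'].round(1))"
```

```text
t 23.0 shift [-152.3 -342.6  -16.1] turn -21.8 pos [0.4705 0.3306 0.1649] rot [177.47  -0.3  157.5 ] F [-0.2 -0.1 -0.5] open 0.0222
[34.3  5.6  3.3 85.8  1.6 56.8]
```

Emit:
{"api": "send_rows", "payload": {"targets": "-17 -40 -2 0 255;-35 -80 -4 -4 255;-53 -120 -6 -8 255;-71 -160 -8 -12 255;-89 -200 -10 -16 255;-107 -240 -12 -20 255;-125 -280 -13 -21.8 255;-142 -320 -15 -21.8 255;-149 -336 -16 -21.8 255;-152.3 -342.6 -16 -21.8 255;-152.3 -342.6 -16 -21.8 255;-152.3 -342.6 -16 -21.8 255;-152.3 -342.6 -16 -21.8 255"}}

```text
time: 24.72
ee_pos: [0.4804, -0.0436, 0.1658]
tcp_rot: [177.5, 0.7, 179.4]
wrist_force: [0.0, -0.4, -1.5]
opening: 0.0219
grasp_force: 58.9
```

```bash
python3 -c "
from h import *
to(.502,-.0440,.1172,179.3)
s=camera('scene');cv2.imwrite('pics/c4s.png',s);t=camera('top');cv2.imwrite('pics/c4t.png',t);print(bot.get_obs()['q'].round(1))
a=np.array([[.5535,-.0545,.1645],[.4785,-.0545,.1645]])
print(proj('scene',a),proj('top',a))
t2=cv2.imread('pics/c4t.png'); g=(t2[...,2].astype(int)-t2[...,0])
"
```

```text
t 24.73 shift [-21.   -2.3  48.9] turn 0.05 pos [ 0.4804 -0.0436  0.1658] rot [177.48   0.73 179.35] F [ 0.  -0.4 -1.5] open 0.0219
[-6.7 -5.6 -7.7 87.4  2.6 -6.1]
[[296.43699714 220.85973004]
 [277.3713323  210.3042184 ]] [[336.9728602  253.84543378]
 [335.96264227 283.73321414]]
```

Emit:
{"api": "send_rows", "payload": {"targets": "-10 -1 10 0 255;-20 -2 25 0 255;-28 -2.3 40 0 255;-29 -2.3 46 0 255;-29 -2.3 48.7 0 255;-29 -2.3 48.7 0 255;-29 -2.3 48.7 0 255;-29 -2.3 48.7 0 255"}}

```text
time: 25.82
ee_pos: [0.5101, -0.0449, 0.1179]
tcp_rot: [177.5, 0.8, 179.3]
wrist_force: [-0.2, -0.2, -0.7]
opening: 0.0219
grasp_force: 58.9
```

```bash
python3 -c "
from h import *
to(.510,-.0440,.1172,179.3)
o=bot.get_obs()
s=camera('scene');cv2.imwrite('pics/c5s.png',s);t=camera('top');cv2.imwrite('pics/c5t.png',t)
x,y,z=o['ee_pos']
tip=[x+.0735,y-.0107,z+.0018]; pr=proj('scene',[tip,[x,y-.0105,z+.0006],[.6055,-.0547,.119],[.5955,-.0547,.119]]); print(pr, proj('top',[tip,[.6055,-.0547,.135]]))
im=crop(s,275,215,50,45,9.5)
cv2.imwrite('pics/c5.png',np.hstack([im,crop(t,320,215,34,45,9.5)]))
"
```

```text
t 25.82 shift [0.1 0.9 0.8] turn -0.02 pos [ 0.5101 -0.0449  0.1179] rot [177.49   0.77 179.28] F [-0.2 -0.2 -0.7] open 0.0219
[[304.03732252 238.30714899]
 [285.3507827  227.93260926]
 [310.02315123 241.65280942]
 [307.3854837  240.14981409]] [[337.28429854 245.5874375 ]
 [337.39066891 236.10388528]]
```

View pics/c5.png

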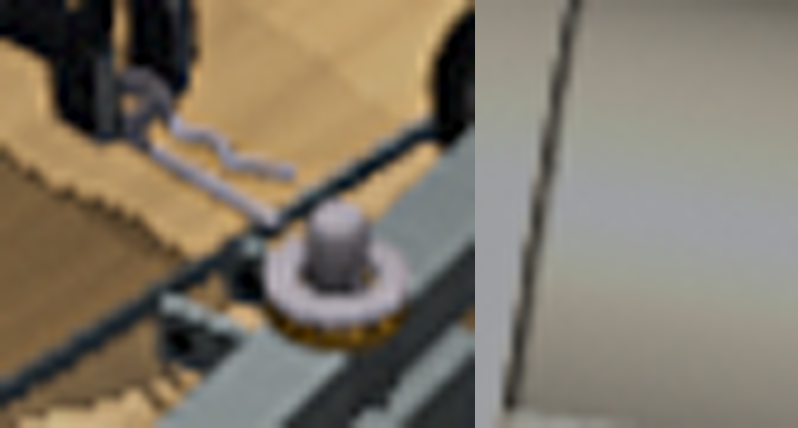

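Last picture: leg runs from about (150,151) to its tip (274,218) left of the pin (338,215 top), roughly as predicted, maybe slightly high. Fit the leg line numerically.

```bash
python3 -c "
from h import *
s=cv2.imread('pics/c5s.png').astype(float); g=s[...,2]-s[...,0]
x,y,z=.5101,-.0449,.1179
L=proj('scene',[[x+d,y-.0102-.0126*d,z+.0006+.0135*d] for d in np.linspace(.02,.085,60)])
L2=proj('scene',[[x+d,y-.0102-.0126*d+.001,z+.0006+.0135*d] for d in np.linspace(.02,.085,60)])
L3=proj('scene',[[x+d,y-.0102-.0126*d,z+.0006+.0135*d+.001] for d in np.linspace(.02,.085,60)])
for u in range(291,307):
    vp=np.interp(u,L[:,0],L[:,1]); v=np.arange(int(vp)-4,int(vp)+5); c=g[v,u]; w=np.clip(70-c,0,None)
    v2=np.interp(u,L2[:,0],L2[:,1]);v3=np.interp(u,L3[:,0],L3[:,1])
    print(u,'pred %.2f'%vp,'seen %.2f'%((w*v).sum()/w.sum()),'dy/mm %.2f dz/mm %.2f'%(v2-vp,v3-vp),c.astype(int), v[0])
"
```

```text
291 pred 231.07 seen 229.82 dy/mm -0.29 dz/mm -0.28 [ 31  82  96  27 -13  68  85  80  79] 227
292 pred 231.64 seen 229.67 dy/mm -0.29 dz/mm -0.28 [ 1 51 87 56  3 18 76 81 79] 227
293 pred 232.21 seen 230.19 dy/mm -0.29 dz/mm -0.28 [-15  37  84  36  -1  45  80  83  81] 228
294 pred 232.78 seen 230.64 dy/mm -0.29 dz/mm -0.28 [11  8 81 68 12 -5 76 85 82] 228
295 pred 233.35 seen 231.59 dy/mm -0.29 dz/mm -0.28 [-7 75 87 32 -6 38 83 85 79] 229
296 pred 233.92 seen 231.93 dy/mm -0.29 dz/mm -0.28 [-3 69 92 67  8 -2 77 87 80] 229
297 pred 234.49 seen 233.07 dy/mm -0.29 dz/mm -0.28 [19 85 96 35 -4 23 78 86 83] 230
298 pred 235.06 seen 233.30 dy/mm -0.30 dz/mm -0.28 [ -2  47  67   8 -15  67  89  89  77] 231
299 pred 235.63 seen 233.36 dy/mm -0.30 dz/mm -0.28 [-7 -4 81 51  2 18 86 93 66] 231
300 pred 236.20 seen 236.40 dy/mm -0.30 dz/mm -0.28 [ -3  72  87  32   1  54  77  37 -15] 232
301 pred 236.77 seen 236.97 dy/mm -0.30 dz/mm -0.28 [ -2  63  92  68  16   4  21  -1 -11] 232
302 pred 237.34 seen 238.46 dy/mm -0.30 dz/mm -0.28 [ 39  85  91  38   4  -7 -10 -12 -12] 233
303 pred 237.91 seen 237.96 dy/mm -0.30 dz/mm -0.28 [ 28  84  92  62   8  -7 -10  47  20] 233
304 pred 238.48 seen 239.25 dy/mm -0.30 dz/mm -0.28 [ 81  93  61  -5 -10  24  49  15  -2] 234
305 pred 239.05 seen 239.78 dy/mm -0.30 dz/mm -0.28 [ 75  32 -17  24  43  16  -1  -2  -2] 235
306 pred 239.62 seen 239.31 dy/mm -0.30 dz/mm -0.28 [ 33   0 -14  56  57  16  -3  -2   1] 235
```

Emit:
{"api": "send_rows", "payload": {"targets": "0 0.6 1.1 0 255;-3 0.6 1.1 0 255;-6 0.6 1.1 0 255;-9 0.6 1.1 0 255;-9 0.6 1.1 0 255;-9 0.6 1.1 0 255"}}

```text
time: 26.68
ee_pos: [0.5189, -0.0443, 0.1164]
tcp_rot: [177.5, 0.7, 179.3]
wrist_force: [0.3, 0.2, 0.4]
opening: 0.022
grasp_force: 58.9
```

Emit:
{"api": "send_rows", "payload": {"targets": "-1 0 0 0 255;-2 0 0 0 255;-3 0 0 0 255;-3 0 0 0 255"}}

```text
time: 27.18
ee_pos: [0.522, -0.0444, 0.1165]
tcp_rot: [177.5, 0.7, 179.3]
wrist_force: [0.6, -0.4, -0.2]
opening: 0.0219
grasp_force: 58.9
```

Emit:
{"api": "send_rows", "payload": {"targets": "-1 0 0 0 255;-2 0 0 0 255;-2 0 0 0 255"}}

```text
time: 27.55
ee_pos: [0.524, -0.0444, 0.1165]
tcp_rot: [177.5, 0.7, 179.3]
wrist_force: [0.9, -0.4, -0.4]
opening: 0.022
grasp_force: 58.9
```

Emit:
{"api": "send_rows", "payload": {"targets": "-1 0 0 0 255;-2 0 0 0 255;-2 0 0 0 255"}}

```text
time: 27.92
ee_pos: [0.526, -0.0445, 0.1166]
tcp_rot: [177.5, 0.7, 179.3]
wrist_force: [-0.0, -0.3, -0.3]
opening: 0.0218
grasp_force: 58.9
```

Emit:
{"api": "send_rows", "payload": {"targets": "-1 0 0 0 255;-2 0 0 0 255;-2 0 0 0 255"}}

```text
time: 28.3
ee_pos: [0.528, -0.0445, 0.1166]
tcp_rot: [177.5, 0.7, 179.3]
wrist_force: [0.1, 0.5, -0.4]
opening: 0.0221
grasp_force: 58.9
```

It has entered the hole freely. Continue.

Emit:
{"api": "send_rows", "payload": {"targets": "-1.5 0 0 0 255;-3 0 0 0 255;-4.5 0 0 0 255;-5 0 0 0 255;-5 0 0 0 255"}}

```text
time: 28.92
ee_pos: [0.533, -0.0445, 0.1166]
tcp_rot: [177.5, 0.7, 179.3]
wrist_force: [-0.7, -0.2, -0.4]
opening: 0.022
grasp_force: 58.9
```

Emit:
{"api": "send_rows", "payload": {"targets": "-1.5 0 0 0 255;-3 0 0 0 255;-4.5 0 0 0 255;-6 0 0 0 255;-6 0 0 0 255"}}

```text
time: 29.55
ee_pos: [0.539, -0.0446, 0.1167]
tcp_rot: [177.5, 0.7, 179.3]
wrist_force: [-0.3, 0.5, -0.3]
opening: 0.022
grasp_force: 58.9
```

Emit:
{"api": "send_rows", "payload": {"targets": "-1.5 0 0 0 255;-3 0 0 0 255;-4.5 0 0 0 255;-6 0 0 0 255;-6 0 0 0 255"}}

```text
time: 30.18
ee_pos: [0.545, -0.0447, 0.1168]
tcp_rot: [177.5, 0.7, 179.3]
wrist_force: [0.3, -0.2, -0.6]
opening: 0.0223
grasp_force: 58.9
```

Emit:
{"api": "send_rows", "payload": {"targets": "-1 0 0 0 255;-2 0 0 0 255;-3 0 0 0 255;-4 0 0 0 255;-4 0 0 0 255"}}

```text
time: 30.8
ee_pos: [0.5489, -0.0446, 0.1168]
tcp_rot: [177.5, 0.7, 179.3]
wrist_force: [-1.5, 0.6, -0.2]
opening: 0.0219
grasp_force: 58.7
```

Emit:
{"api": "send_rows", "payload": {"targets": "-1 0 0 0 255;-2 0 0 0 255;-3 0 0 0 255;-3 0 0 0 255"}}

```text
time: 31.3
ee_pos: [0.5518, -0.0445, 0.1168]
tcp_rot: [177.5, 0.7, 179.3]
wrist_force: [-2.8, 2.7, 0.8]
opening: 0.022
grasp_force: 58.7
```

Emit:
{"api": "send_rows", "payload": {"targets": "-1 0 0 0 255;-2 0 0 0 255;-3 0 0 0 255;-3 0 0 0 255"}}

```text
time: 31.8
ee_pos: [0.5545, -0.0444, 0.1166]
tcp_rot: [177.4, 0.7, 179.3]
wrist_force: [-5.2, 4.3, -0.7]
opening: 0.0219
grasp_force: 58.8
```

Emit:
{"api": "send_rows", "payload": {"targets": "-1 0 0 0 255;-2 0 0 0 255;-3 0 0 0 255;-3 0 0 0 255"}}

```text
time: 32.3
ee_pos: [0.5575, -0.0444, 0.1167]
tcp_rot: [177.4, 0.7, 179.3]
wrist_force: [-4.9, 4.5, -0.2]
opening: 0.022
grasp_force: 58.7
```

Emit:
{"api": "send_rows", "payload": {"targets": "-1 0 0 0 255;-2 0 0 0 255;-3 0 0 0 255;-3 0 0 0 255"}}

```text
time: 32.8
ee_pos: [0.5608, -0.0444, 0.1168]
tcp_rot: [177.4, 0.7, 179.3]
wrist_force: [-3.5, 4.7, -0.2]
opening: 0.0215
grasp_force: 58.8
```

Emit:
{"api": "send_rows", "payload": {"targets": "-1 0 0 0 255;-2 0 0 0 255;-3 0 0 0 255;-3 0 0 0 255"}}

```text
time: 33.3
ee_pos: [0.5643, -0.0446, 0.1171]
tcp_rot: [177.5, 0.8, 179.3]
wrist_force: [-0.1, 4.6, -0.7]
opening: 0.0218
grasp_force: 58.7
```

Emit:
{"api": "send_rows", "payload": {"targets": "-1 0 0 0 255;-2 0 0 0 255;-2 0 0 0 255;-2 0 0 0 255"}}

```text
time: 33.8
ee_pos: [0.5667, -0.0449, 0.1174]
tcp_rot: [177.5, 0.8, 179.3]
wrist_force: [3.6, 4.1, 0.1]
opening: 0.022
grasp_force: 58.8
```

Emit:
{"api": "send_rows", "payload": {"targets": "-1 0 0 0 255;-2 0 0 0 255;-2 0 0 0 255;-2 0 0 0 255"}}

```text
time: 34.3
ee_pos: [0.5681, -0.0451, 0.1172]
tcp_rot: [177.5, 0.8, 179.3]
wrist_force: [1.9, 3.4, -0.2]
opening: 0.0221
grasp_force: 58.9
```

Emit:
{"api": "send_rows", "payload": {"targets": "-1 0 0 0 255;-1 0 0 0 255;-1 0 0 0 255"}}

```text
time: 34.67
ee_pos: [0.569, -0.0451, 0.1171]
tcp_rot: [177.5, 0.7, 179.3]
wrist_force: [1.1, 1.9, -0.7]
opening: 0.0224
grasp_force: 58.9
```

Emit:
{"api": "send_rows", "payload": {"targets": "-0.8 0 0 0 255;-0.8 0 0 0 255;-0.8 0 0 0 255"}}

```text
time: 35.05
ee_pos: [0.5697, -0.0451, 0.1171]
tcp_rot: [177.5, 0.7, 179.3]
wrist_force: [0.1, 2.2, 0.4]
opening: 0.0219
grasp_force: 59.0
```

Emit:
{"api": "send_rows", "payload": {"targets": "-0.5 0 0 0 255;-0.5 0 0 0 255;-0.5 0 0 0 255"}}

```text
time: 35.42
ee_pos: [0.5702, -0.0451, 0.1171]
tcp_rot: [177.5, 0.7, 179.3]
wrist_force: [0.2, 0.9, -0.8]
opening: 0.022
grasp_force: 59.1
```

Emit:
{"api": "send_rows", "payload": {"targets": "-0.6 0 0 0 255;-0.6 0 0 0 255;-0.6 0 0 0 255"}}

```text
time: 35.8
ee_pos: [0.5708, -0.0451, 0.1171]
tcp_rot: [177.5, 0.7, 179.3]
wrist_force: [0.4, 0.6, -0.4]
opening: 0.0219
grasp_force: 59.1
```

Emit:
{"api": "send_rows", "payload": {"targets": "-0.6 0 0 0 255;-0.6 0 0 0 255;-0.6 0 0 0 255"}}

```text
time: 36.17
ee_pos: [0.5713, -0.045, 0.1171]
tcp_rot: [177.5, 0.7, 179.3]
wrist_force: [-0.9, 0.7, -0.4]
opening: 0.0221
grasp_force: 59.1
```

Fully snapped in (force passed through zero at about home). Release and retreat upward.

Emit:
{"api": "send_rows", "payload": {"targets": "0.3 0 0 0 255;0.3 0 0 0 220;0.3 0 0 0 170;0.3 0 0 0 130;0.3 0 0 0 90;0.3 0 0 0 60;0.3 0 0 0 60;0.3 0 -5 0 60;0.3 0 -20 0 60;0.3 0 -50 0 60;0.3 0 -90 0 60;40 0 -130 0 60;90 0 -150 0 60;140 0 -160 0 60;180 40 -160 0 60;180 100 -160 0 60;180 160 -160 0 60;180 200 -160 0 60;180 200 -160 0 60;180 200 -160 0 60"}}

```text
time: 38.67
ee_pos: [0.3917, 0.1498, 0.2842]
tcp_rot: [177.5, 0.8, 179.3]
wrist_force: [-0.3, -0.6, -0.6]
opening: 0.065
grasp_force: 0.0
```

```bash
python3 -c "
from h import *
to(.4,.15,.2,179)
s=camera('scene');t=camera('top');cv2.imwrite('pics/f_s.png',s);cv2.imwrite('pics/f_t.png',t)
# compare against predicted clip points: leg 36 back .. 39 ahead of pin
c,sn=np.cos(np.radians(-.7)),np.sin(np.radians(-.7))
W=lambda a,b,z:[.6055+c*a-sn*b,-.0547+sn*a+c*b,z]
pts=[W(a,0,.119) for a in(-36,-25,-15)] if 0 else [W(a/1000,0,.119) for a in(-36,-25,-15,15,25,36,38,41,45)]
for n,im in(('scene',s),('top',t)):
    b=cv2.imread('pics/%s0.png'%n) if n=='top' else cv2.imread('pics/w5s.png')
    for P,q in zip(pts,proj(n,pts)):
        u,v=np.round(q).astype(int); print(n,np.round(P,3),q.round(1),im[v-1:v+2,u].mean(-1).round(),'before',b[v-1:v+2,u].mean(-1).round())
"
```

```text
t 38.67 shift [-7.2 -3.4 84.2] turn 0.31 pos [0.3917 0.1498 0.2842] rot [177.49   0.77 179.31] F [-0.3 -0.6 -0.6] open 0.065
scene [ 0.57  -0.054  0.119] [300.7 236.2] [129. 116. 117.] before [148. 153. 145.]
scene [ 0.581 -0.054  0.119] [303.5 237.9] [123. 145. 107.] before [80. 42. 76.]
scene [ 0.591 -0.055  0.119] [306.1 239.4] [ 97. 132.  93.] before [109. 136. 110.]
scene [ 0.62  -0.055  0.119] [314. 244.] [139. 130.  67.] before [ 54.  98. 153.]
scene [ 0.63  -0.055  0.119] [316.6 245.5] [142. 102.  54.] before [141. 102.  57.]
scene [ 0.641 -0.055  0.119] [319.6 247.2] [96. 84. 46.] before [48. 52. 49.]
scene [ 0.643 -0.055  0.119] [320.1 247.5] [84. 46. 45.] before [52. 49. 46.]
scene [ 0.646 -0.055  0.119] [320.9 248. ] [54. 41. 44.] before [51. 47. 45.]
scene [ 0.65  -0.055  0.119] [322.  248.6] [ 38.  81. 116.] before [ 43.  84. 122.]
top [ 0.57  -0.054  0.119] [336.6 250.9] [83. 76. 50.] before [50. 34. 28.]
top [ 0.581 -0.054  0.119] [336.8 246.8] [129. 126. 113.] before [86. 56. 56.]
top [ 0.591 -0.055  0.119] [336.9 243. ] [127. 151. 146.] before [ 53.  71. 117.]
top [ 0.62  -0.055  0.119] [337.5 231.8] [109. 114.  86.] before [118. 129.  98.]
top [ 0.63  -0.055  0.119] [337.6 228.1] [130. 138. 139.] before [108.  93.  81.]
top [ 0.641 -0.055  0.119] [337.8 224.1] [120. 117. 118.] before [138. 111.  83.]
top [ 0.643 -0.055  0.119] [337.9 223.4] [139. 120. 117.] before [138. 138. 111.]
top [ 0.646 -0.055  0.119] [337.9 222.3] [139. 139. 120.] before [138. 138. 138.]
top [ 0.65  -0.055  0.119] [338.  220.8] [140. 139. 139.] before [138. 138. 138.]
```

Both views show the leg end about 38–39 mm beyond the pin axis, i.e. home. Handing in.

```bash
python3 -c "
from workcell import ticket
print(ticket.job_done())"
```

```text
the job is handed in; nothing more can be done
None
```

The washer lies flat on the bush and the R-clip is snapped home through the kingpin; the arm is clear, the other things were left alone, and the job was handed in at about 39 s (verdict not shown).

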